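# Bed a practice block on its parallels

### The arm

A 6-joint arm with a two-finger parallel gripper is mounted at the origin on the work surface. World frame = base frame: x ahead of the robot, y to its left, z up, the work surface at z = 0. Lengths are in m, angles in degrees, forces in N, time in s.
With the tool pointing down it reaches from about 0.25 to 0.725 m from the base axis. Payload 9.7 kg.
Tool frame: the origin (TCP) lies at the very end of the fingers, on their centre line; the grasp point (between the pads) lies 19 mm behind it (bot.hold_point_z is the distance from the TCP to the grasp point, in m); z points along the fingers, y is the line along which they close (so a half turn about z gives the same grasp; the last joint's range is limited). The gripper opens to 85 mm and grips with 20 to 120 N. Pads are 22 mm wide; open, the fingers measure 114 mm over their backs; the gripper's body (76 mm by 85 mm) begins 54 mm behind the grasp point. The pads swing forward as they close: fully open they stand 13 mm farther back than shut.
Start: joints at [71.333, 4.979, 10.078, 95.1, 0, 90], TCP at [0.176, 0.521, 0.231] pointing down, gripper open.
Joint ranges: [-179.16, 179.16], [-48.56, 103.87], [-65.8, 70.77], [-126.05, 130.52], [-82.76, 87.17], [-180, 180]. Speed limits (degrees/s): [127.2, 127.2, 147.25, 180, 180, 180].

### API

Orientations are given as [roll, pitch, yaw] about the fixed x, y, z axes, in that order (R = Rz(yaw) Ry(pitch) Rx(roll)).
In Python, from workcell import bot gives the robot as it stands.
- The arm moves only by the tool play_rows, never from a script. Its argument "targets" is a list of rows, each an object with "grip": the closure in counts, from 0 (fully open) to 255 (shut); "linear": the shift along the world's x, y, z in cm, a list of three; "delta_rot": the turn, a rotation vector about the world's x, y, z in rad, a list of three. A call has 1 to 10 rows; each row is the pose to reach, as a shift and turn from the pose commanded when the call began; what a row does not reach only later rows make up. A row lasts 1/10 s, in which the tool goes at most 50 mm and 8.59 degrees, less where a joint would pass 70% of its speed; a pose out of reach is approached as far as the arm can. A call with a gripper value outside its range is refused whole. The fingers move at their own pace and stop on an object; "force" is the grip in N (left out, the last holds). Time passes only in rows, so rows that repeat a pose let the fingers close. It gives the time, the measured TCP pose, the force, the opening and the grip force at its end, in the units of the state.
- bot.get_obs(): the state, without advancing time (a new reading comes with each control period).
- bot.camera(name): name is "scene" or "top" or "wrist"; returns a dict with "color" (384x512x3 uint8, red, green, blue), "range_z" (384x512 float32, m along the optical axis (not along the pixel's ray), 0 where there is no reading), "fov_y" (degrees; the focal length in pixels is half the picture's height over the tangent of half this angle, whatever the lens; pixels are square), "cx", "cy" (the principal point, pixels), "world_to_cam" (4x4, takes a point from world to camera coordinates). Camera axes: x right, y up, looking along -z (the intrinsics and any distortion apply to the point x, -y, -z); pixel columns grow to the right and rows downward; lengths in m; the calibration is good to about 2 mm. A picture is of the moment at which its call begins.
- bot.job_done(): hands the job in; it is judged then, once.
Trained networks look in a picture, given as the dict that the camera call returned (one of the last four; its "shot" number tells which), for a name from the list of things; names that differ only in an ending like _2 or _b are one class to them, and where a whole thing is asked for, a point or a joint stands for the part that bears it (a point fixed in the world has none). Each returns a list of dicts, best first, with "conf" (0 to 1); they miss things now and then, are a little off and sometimes report something else, mostly with a low value. They report only what shows in the picture. A call takes as long as a camera call. They do not tell look-alikes from the thing itself.
- bot.search_frame(picture, target): "box" ([left, top, right, bottom] in pixels, round what is visible of it).
- bot.trace(picture, target): "pixels" (384x512 bool, what is visible of it) and "box" ([left, top, right, bottom] in pixels, round what is visible of it).
- bot.pinpoint(picture, target): "pixel" ([column, row] in pixels: a listed point, or the origin of a listed thing).
The state is a dict: "time": time; "q": joint angles; "qd": joint speeds; "joint_efforts": joint torques, N m; "ee_pos": TCP position; "tcp_rot": TCP orientation; "wrist_force": force on the tool from outside, world axes, zero at the start; "torque": the same for the moment, N m; "opening": finger opening in m; "grasp_force": force on a finger pad.
Only numpy, scipy, OpenCV 4.12 (cv2) and the standard library are available. Lean on these libraries where they do the work, as an engineer would, in place of code of your own. Each camera call takes 0.05 s, during which the arm holds its last target. There are 200 camera calls.

### The job

The cream practice block is nipped high and crooked in the blue bench vise. With the mallet, tap it gently down, without touching the block with the gripper, until it lies flat and tight on both parallels so that they no longer slide. Then stand the mallet back on its black pad as you found it, and check by pushing the end of each parallel lengthwise with the closed fingers, first the parallel nearer the screw and handle of the vise (the robot's side), then the other; leave both under the block and do not disturb the bottle, the tumbler or the red case.

Things in the scene. Friction and masses are not known exactly. Their poses are not given: they have to be found in the camera images.
- vise: Low blue bench vise, fixed. Origin: centre of its underside, on the table. y runs along the jaws, x across; screw and T-handle reach 155 mm to -x (robot's side), the body 120 mm to +x. Jaws 110 mm long, 56 mm apart about the origin, tops 88 mm up. Bed between them 40 mm up, 110 mm long; the parallels overhang it, with only a 12 mm high foot below.
- block: Cream block, 56 (x) by 120 (y) by 35 mm high, gripped by the jaws. Origin: centre of its underside; axes as the vise's when flat. Starts 3 to 6 mm high, rocked up to 0.04 rad about x. It only slides up or down and rocks, stays where left, and stops hard on the parallels: underside then 65 mm above the table. A hard blow (peak over 250 N) damages it; taps below 80 mm/s are harmless.
- block_top_left (a point): Point on the block's flat top, on its long centre line, 42 mm to +y of its middle: where to tap that end. 100 mm above the table when bedded. About 10 N slides the block down; once one end is bedded, about 12 N over the high end (20 N over the middle) brings the other down; pressing over the bedded end does not. Then 15 to 20 N over each end leaves it tight.
- block_top_right (a point): The same at the other end, 42 mm to -y of the block's middle.
- parallel_front: Aluminium bar 180 mm long (y), 10 mm thick (x), 25 mm high, 0.12 kg, standing loose on edge on the vise's bed under the block, 21.5 mm to -x (screw side) of the vise's middle. Origin: centre of its underside, 40 mm above the table. Its ends stick out about 30 mm beyond the block's. Free, it slides lengthwise at under 1 N; locked, it withstands a firm push of 3 to 5 N.
- parallel_back: The same kind of bar at the other jaw, about 21.5 mm to +x of the vise's middle.
- mallet: Soft-faced mallet, 0.2 to 0.4 kg, standing on one face on the pad. Head 36 mm (x) by 34 mm (y) by 80 mm high, red with white faces; wooden handle 16 mm thick sticking out level to +x from the head, 45 mm up, to 148 mm from the head's centre. Origin: centre of the lower face. Can be held by the head from above, across its 34 mm.
- pad: Black rubber pad, 120 by 120 by 4 mm, fixed to the table. Origin: centre of its underside.
- red_case: Red plastic case, 75 by 130 by 50 mm, loose, at the far side. Origin: centre of its underside. Not to be disturbed.
- bottle: Clear bottle with blue cap, 64 mm wide and 210 mm tall, loose, at the far side. Origin: centre of its underside. Not to be disturbed.
- tumbler: Glass tumbler, 70 mm wide and 110 mm tall, loose, at the far side. Origin: centre of its underside. Not to be disturbed.
Things that resemble listed ones, but are neither listed nor needed, are in the scene too. Leave any brown or yellow look-alike of the parallel_back alone.

How it is judged (in metres and radians):
On the way, in this order (a step that is already met when the one before it is completed fails the run):
1. the block is down at both ends and presses on both parallels (z of each of block_top_left, block_top_right in the frame of vise below 0.1012 m and contact force between block and parallel_front above 2 N and contact force between block and parallel_back above 2 N), for 0.2 s.
2. the front parallel (the vise's screw side) is pushed by the fingers with more than 2 N, with the mallet back on its pad and the block down (contact force between the fingers and parallel_front above 2 N and z of each of block_top_left, block_top_right in the frame of vise below 0.1012 m and horizontal distance between mallet and pad below 0.04 m and angle between mallet's own z axis and vertical below 0.1 rad and height (world z) of mallet below 0.009 m and linear speed of mallet below 0.02 m/s), for 0.15 s.
3. then the back parallel likewise (contact force between the fingers and parallel_back above 2 N and z of each of block_top_left, block_top_right in the frame of vise below 0.1012 m and horizontal distance between mallet and pad below 0.04 m and angle between mallet's own z axis and vertical below 0.1 rad and height (world z) of mallet below 0.009 m and linear speed of mallet below 0.02 m/s), for 0.15 s.
At the end, for the whole second after the job is handed in: Both tap points of the block are under 101.2 mm above the vise's underside; it presses on each parallel with over 2 N; each parallel is within 30 mm of the vise's middle lengthwise; the mallet stands still on the pad, upright within 0.1 rad, centre within 40 mm of the pad's (all of step 1 and y of parallel_front in the frame of vise between -0.03 and 0.03 m and y of parallel_back in the frame of vise between -0.03 and 0.03 m and horizontal distance between mallet and pad below 0.04 m and angle between mallet's own z axis and vertical below 0.1 rad and height (world z) of mallet below 0.009 m and linear speed of mallet below 0.02 m/s); the robot touches nothing.
It fails at once if the mallet hits or presses the block with more than 250 N (contact force between mallet and block above 250 N).
It fails at once if the gripper or arm presses on the block with more than 5 N (contact force between any of the fingers, the arm and block above 5 N).
It fails at once if the red case is moved more than 30 mm (distance of red_case from where it was at the start of the episode above 0.03 m).
It fails at once if the bottle is moved more than 30 mm (distance of bottle from where it was at the start of the episode above 0.03 m).
It fails at once if the tumbler is moved more than 30 mm (distance of tumbler from where it was at the start of the episode above 0.03 m).
It also fails if it takes over 72 s, if anything falls off the work surface, if the arm or the gripper's body presses on something with over 40 N, if the wrist force passes 120 N, or if a joint passes its speed limit or range.

## Working session

There is one attempt and no reset: what is moved stays moved. The work goes in short steps, Python scripts to look and compute and a tool call to move; the robot and the scene stay as the last step left them, time stands still between calls to the robot, and variables do not carry over. Pictures are saved under pics/ and viewed, at most 10 in all, crops included, and the job is handed in when it is done.

Besides the shell and the picture viewer there is one more tool, called after ">>>" as name([rows], argument=value, ...), one row to a line, values as JSON. play_rows: Moves the arm, as the interface text tells. Its arguments: {"type":"object","properties":{"targets":{"type":"array","items":{"type":"object","properties":{"grip":{"type":"number"},"linear":{"type":"array","items":{"type":"number"}},"delta_rot":{"type":"array","items":{"type":"number"}}}}},"force":{"type":"number"}},"required":["targets"]}

```bash
ls; mkdir -p pics; cat > h.py <<'E'
import numpy as np, cv2
from workcell import bot
def K(p):
    return p["color"].shape[0]/2/np.tan(np.radians(p["fov_y"])/2)
def cloud(p):
    d=p["range_z"]; f=K(p); v,u=np.mgrid[:d.shape[0],:d.shape[1]]
    c=np.stack([(u-p["cx"])/f*d,-(v-p["cy"])/f*d,-d,np.ones_like(d)],-1)
    w=c@np.linalg.inv(p["world_to_cam"]).T
    w=w[...,:3]; w[d==0]=np.nan
    return w
def save(p,name,box=None,s=1):
    im=p["color"][...,::-1]
    if box: im=im[box[1]:box[3],box[0]:box[2]]
    cv2.imwrite("pics/"+name,cv2.resize(im,None,fx=s,fy=s,interpolation=cv2.INTER_CUBIC))
E
python3 - <<'E'
from h import *
import pickle
print(bot.get_obs())
P={n:bot.camera(n) for n in("scene","top")}
pickle.dump(P,open("p0.pkl","wb"))
im=np.vstack([P["scene"]["color"],P["top"]["color"]])
save({"color":P["scene"]["color"]},"s0.png",s=1.5);save({"color":P["top"]["color"]},"t0.png",s=1.5)
print({k:v for k,v in P["top"].items() if k not in("color","range_z")})
for n in P:
  for t in["vise","block","block_top_left","block_top_right","parallel_front","parallel_back","mallet","pad","red_case","bottle","tumbler"]:
    W=cloud(P[n])
    for r in bot.pinpoint(P[n],t)[:3]:
        u,v=map(int,np.round(r["pixel"])); print(n,t,round(r["conf"],2),(u,v),W[v,u].round(3) if 0<=v<384 and 0<=u<512 else None)
E
```

```text
pics
{'time': 0.0, 'q': array([ 7.13365666e+01,  5.01001087e+00,  1.00336286e+01,  9.51018026e+01,
       -6.15999895e-04,  8.99994773e+01]), 'qd': array([ 0.07391915, -0.00465187, -0.0366168 , -0.00309918,  0.00720734,
       -0.09473211]), 'joint_efforts': array([ 1.94636509e-04, -5.20406878e+01,  4.64783370e+01,  1.72540691e-02,
       -1.98312210e-05, -3.05550384e-05]), 'ee_pos': array([0.1759267 , 0.5208378 , 0.23058615]), 'tcp_rot': array([-1.79921815e+02,  6.15286040e-04,  1.61337090e+02]), 'wrist_force': array([-0.45271108,  0.92896916,  0.06008315]), 'torque': array([ 0.04644753,  0.00714787, -0.01483923]), 'grasp_force': 0.0, 'opening': 0.08549170714562922}
{'fov_y': 50.05331702404758, 'cx': 250.2248431813671, 'cy': 189.4750086674178, 'world_to_cam': array([[-5.28737426e-05, -9.99977399e-01, -6.72304803e-03,
        -2.55061100e-02],
       [ 9.97610975e-01, -5.17188653e-04,  6.90802053e-02,
        -5.38101919e-01],
       [-6.90821211e-02, -6.70333397e-03,  9.97588455e-01,
        -1.18523225e+00],
       [ 0.00000000e+00,  0.00000000e+00,  0.00000000e+00,
         1.0000
[... 532 characters left out ...]
36 0.116 0.105]
top block 0.62 (192, 188) [0.536 0.132 0.109]
top block_top_left 0.81 (174, 189) [0.534 0.181 0.105]
top block_top_left 0.51 (327, 111) [ 0.751 -0.239  0.096]
top block_top_left 0.19 (226, 101) [0.793 0.044 0.049]
top block_top_right 0.65 (206, 184) [0.547 0.094 0.107]
top block_top_right 0.31 (321, 191) [ 0.529 -0.222  0.084]
top parallel_back 0.67 (260, 242) [ 0.386 -0.054  0.025]
top parallel_back 0.6 (151, 275) [0.291 0.259 0.025]
top parallel_back 0.18 (207, 184) [0.547 0.091 0.107]
top pad 0.9 (324, 192) [ 0.527 -0.23   0.083]
top red_case 0.87 (227, 101) [0.793 0.041 0.049]
top bottle 0.92 (325, 114) [ 0.75  -0.239  0.067]
top tumbler 0.7 (169, 117) [0.738 0.202 0.081]
```

View pics/s0.png

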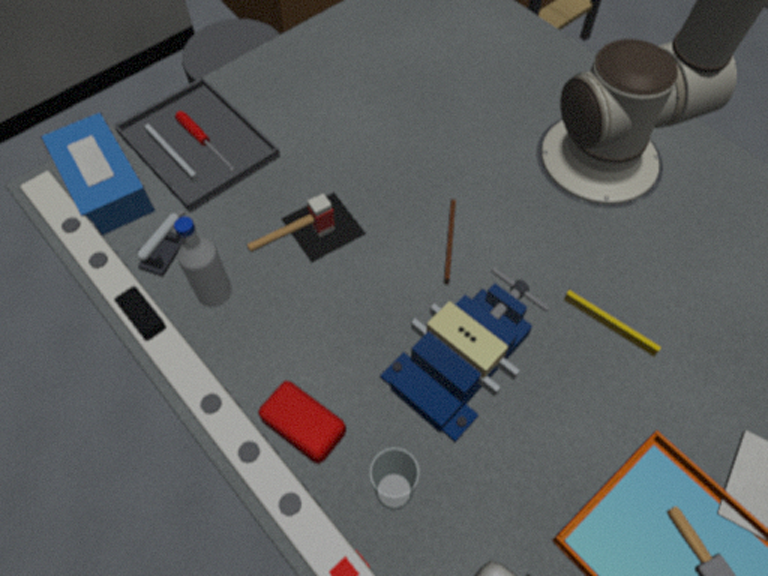

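View pics/t0.png

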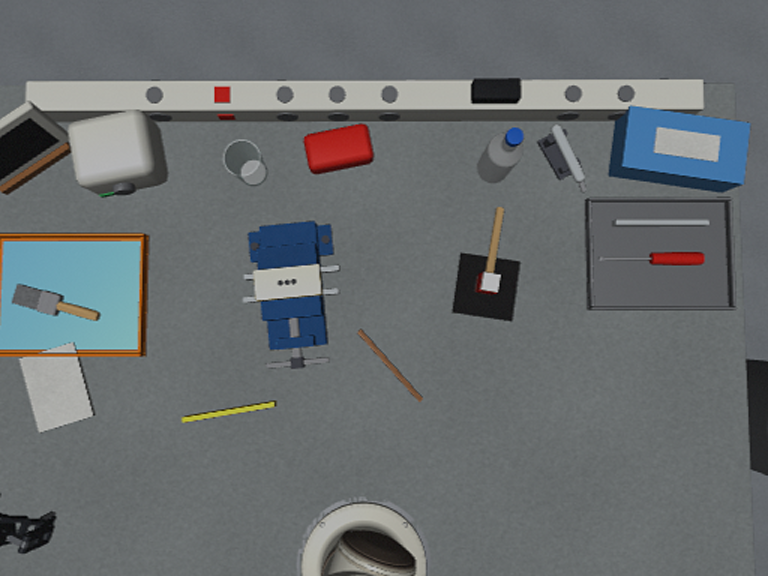

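The scene shows the vise (scene 309,225), the mallet on its pad (213,145), the bar ends at the block's sides, and the bottle, case and tumbler at the far side. Look-alikes are the brown bar (scene 300,160), the yellow bar (408,214) and the brush in the orange tray (465,360). Next I'll measure exactly.

```bash
cat > m.py <<'E'
from h import *
import pickle
P=pickle.load(open("p0.pkl","rb"))
def rect(W,m,lab):
    q=W[m&np.isfinite(W[...,2])]
    c,s,a=cv2.minAreaRect(q[:,:2].astype(np.float32))
    print(lab,len(q),"c",np.round(c,4),"mean",q.mean(0).round(4),"size",np.round(s,3),"ang",round(a,1))
    return q
for n in P:
    p=P[n];W=cloud(p);hsv=cv2.cvtColor(p["color"],cv2.COLOR_RGB2HSV).astype(int);H,S,V=hsv[...,0],hsv[...,1],hsv[...,2];X,Y,Z=W[...,0],W[...,1],W[...,2]
    b=(abs(X-.54)<.06)&(abs(Y-.137)<.1)&(Z>.096)
    q=rect(W,b,n+" block")
    A=np.c_[q[:,:2]-q[:,:2].mean(0),np.ones(len(q))];k=np.linalg.lstsq(A,q[:,2],rcond=None)[0];print(" plane",k.round(4))
    par=(abs(X-.54)<.06)&(abs(Y-.137)<.12)&(Z>.055)&(Z<.075)&(S<60)&(V>90)
    for sy in(1,-1):
        for sx in(1,-1): 
            m=par&((Y-.137)*sy>.055)&((X-.542)*sx>0)
            if m.sum()>3: rect(W,m,n+f" par x{sx} y{sy}"); print("   y range",W[m][:,1].min().round(4),W[m][:,1].max().round(4))
    mr=(abs(X-.53)<.06)&(abs(Y+.22)<.06)
    rect(W,mr&(Z>.077),n+" mallet top")
    q=rect(W,(abs(X-.62)<.07)&(abs(Y+.23)<.06)&(Z>.035)&(Z<.07),n+" handle")
    v=np.polyfit(q[:,0],q[:,1],1);print(" handle dir deg",np.degrees(np.arctan(v[0])))
    rect(W,(abs(X-.53)<.1)&(abs(Y+.22)<.1)&(V<45)&(Z<.02),n+" pad")
p=P["top"];print("bg z",np.nanmedian(cloud(p)[250:270,330:400,2]))
save(p,"c0.png",(150,130,360,250),3.8)
E
python3 m.py
```

```text
scene block 1189 c [0.5369 0.1354] mean [0.5391 0.1375 0.1069] size [0.059 0.12 ] ang 5.3
 plane [-0.0404  0.0014  0.1069]
scene par x1 y1 55 c [0.5512 0.2088] mean [0.5517 0.2101 0.0659] size [0.011 0.029] ang 4.9
   y range 0.1946 0.2235
scene par x-1 y1 61 c [0.5078 0.2081] mean [0.5086 0.2089 0.0655] size [0.012 0.033] ang 6.8
   y range 0.1921 0.2247
scene par x1 y-1 47 c [0.5659 0.0602] mean [0.5667 0.0596 0.0665] size [0.01  0.029] ang 9.4
   y range 0.0457 0.0755
scene par x-1 y-1 25 c [0.5236 0.0531] mean [0.5239 0.0532 0.0658] size [0.011 0.013] ang 10.0
   y range 0.0458 0.0604
scene mallet top 138 c [ 0.5388 -0.2365] mean [ 0.5399 -0.2358  0.0849] size [0.034 0.036] ang 83.8
scene handle 325 c [ 0.6144 -0.254 ] mean [ 0.6125 -0.2469  0.0558] size [0.034 0.14 ] ang 75.0
 handle dir deg -11.652140260947853
scene pad 858 c [ 0.536  -0.2415] mean [ 0.5395 -0.2274  0.0056] size [0.119 0.116] ang 81.0
top block 911 c [0.5368 0.1342] mean [0.5365 0.1339 0.1048] size [0.056 0.12 ] ang 5.7
 plane [0.0011 0.0043 0.1048]
top par x1 y1 19 c [0.5498 0.2132] mean [0.5503 0.2137 0.0632] size [0.009 0.015] ang 3.3
   y range 0.2059 0.221
top par x-1 y1 32 c [0.5069 0.2112] mean [0.5073 0.2121 0.0636] size [0.024 0.009] ang 89.9
   y range 0.1991 0.2232
top par x1 y-1 42 c [0.5659 0.0609] mean [0.5657 0.06   0.0637] size [0.009 0.031] ang 1.1
   y range 0.0453 0.0766
top par x-1 y-1 39 c [0.5228 0.059 ] mean [0.5228 0.0584 0.0634] size [0.01  0.029] ang 6.8
   y range 0.0449 0.0735
top mallet top 145 c [ 0.5386 -0.2388] mean [ 0.5385 -0.2385  0.0827] size [0.032 0.034] ang 79.9
top handle 251 c [ 0.6151 -0.2522] mean [ 0.6192 -0.252   0.054 ] size [0.025 0.138] ang 75.9
 handle dir deg -10.420811635604997
top pad 1287 c [ 0.5353 -0.2427] mean [ 0.5317 -0.2417  0.0028] size [0.118 0.119] ang 81.0
bg z -0.0008952844406875382
```

View pics/c0.png

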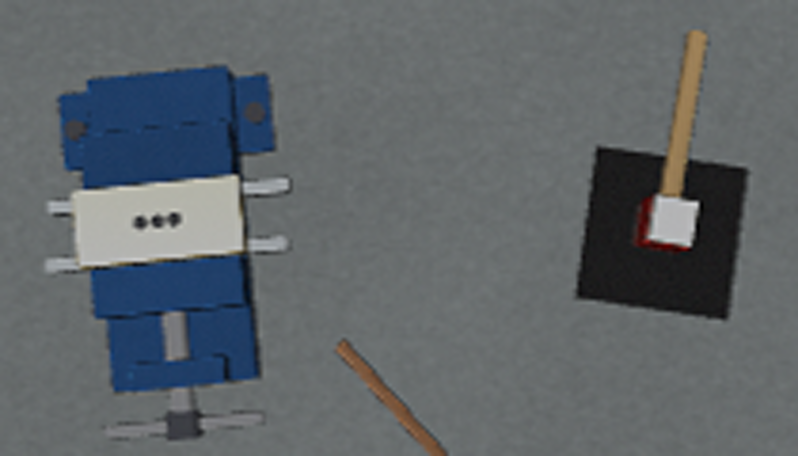

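>>> play_rows([
  {"grip":60,"linear":[36.3,-75.8,0],"delta_rot":[0,0,-3.0]},
  {"grip":60,"linear":[36.3,-75.8,0],"delta_rot":[0,0,-3.0]},
  {"grip":60,"linear":[36.3,-75.8,0],"delta_rot":[0,0,-3.0]},
  {"grip":60,"linear":[36.3,-75.8,0],"delta_rot":[0,0,-3.0]},
  {"grip":60,"linear":[36.3,-75.8,0],"delta_rot":[0,0,-3.0]},
  {"grip":60,"linear":[36.3,-75.8,0],"delta_rot":[0,0,-3.0]},
  {"grip":60,"linear":[36.3,-75.8,0],"delta_rot":[0,0,-3.0]},
  {"grip":60,"linear":[36.3,-75.8,0],"delta_rot":[0,0,-3.0]},
  {"grip":60,"linear":[36.3,-75.8,0],"delta_rot":[0,0,-3.0]},
  {"grip":60,"linear":[36.3,-75.8,0],"delta_rot":[0,0,-3.0]},
])

```text
time: 2.2
ee_pos: [0.3924, 0.0681, 0.2316]
tcp_rot: [179.9, -0.0, 75.0]
wrist_force: [0.8, 1.7, -0.1]
opening: 0.0655
grasp_force: 0.0
```

The crop shows the cream block with four light bar ends in the vise (c0 60,208; 60,265; 265,186; 265,243). The mallet's white face is on the black pad at c0 673,222. That confirms the choice.

>>> play_rows([
  {"grip":60,"linear":[14.7,-30.6,0],"delta_rot":[0,0,-1.49]},
  {"grip":60,"linear":[14.7,-30.6,0],"delta_rot":[0,0,-1.49]},
  {"grip":60,"linear":[14.7,-30.6,0],"delta_rot":[0,0,-1.49]},
  {"grip":60,"linear":[14.7,-30.6,0],"delta_rot":[0,0,-1.49]},
  {"grip":60,"linear":[14.7,-30.6,0],"delta_rot":[0,0,-1.49]},
  {"grip":60,"linear":[14.7,-30.6,0],"delta_rot":[0,0,-1.49]},
  {"grip":60,"linear":[14.7,-30.6,0],"delta_rot":[0,0,-1.49]},
  {"grip":60,"linear":[14.7,-30.6,0],"delta_rot":[0,0,-1.49]},
  {"grip":60,"linear":[14.7,-30.6,0],"delta_rot":[0,0,-1.49]},
  {"grip":60,"linear":[14.7,-30.6,0],"delta_rot":[0,0,-1.49]},
])

```text
time: 3.2
ee_pos: [0.539, -0.2364, 0.2308]
tcp_rot: [-180.0, 0.0, -10.4]
wrist_force: [0.2, -0.0, 0.9]
opening: 0.0653
grasp_force: 0.0
```

```bash
python3 - <<'E'
from h import *
p=bot.camera("wrist");W=cloud(p);Z=W[...,2]
o=bot.get_obs();print(o["time"],o["ee_pos"],o["tcp_rot"],o["wrist_force"])
m=(Z>.077)&(Z<.09)&(abs(W[...,0]-.54)<.04)&(abs(W[...,1]+.238)<.04)
q=W[m];print(len(q),q.mean(0) if len(q) else 0, cv2.minAreaRect(q[:,:2].astype(np.float32)) if len(q)>3 else 0)
save(p,"w0.png")
E
```

```text
3.25 [ 0.53900382 -0.23618068  0.23101506] [-1.79995551e+02  2.67966524e-02 -1.08235700e+01] [0.47811591 1.43521261 0.35949803]
1068 [ 0.54186223 -0.23777357  0.08249048] ((0.5413851737976074, -0.23764219880104065), (0.031482964754104614, 0.03337182104587555), 79.61297607421875)
```

>>> play_rows([
  {"grip":60,"linear":[0.1,-0.15,-5]},
  {"grip":60,"linear":[0.1,-0.15,-10]},
  {"grip":60,"linear":[0.1,-0.15,-15]},
  {"grip":60,"linear":[0.1,-0.15,-18.6]},
  {"grip":60,"linear":[0.1,-0.15,-18.6]},
  {"grip":255,"linear":[0.1,-0.15,-18.6]},
  {"grip":255,"linear":[0.1,-0.15,-18.6]},
  {"grip":255,"linear":[0.1,-0.15,-18.6]},
  {"grip":255,"linear":[0.1,-0.15,-18.6]},
  {"grip":255,"linear":[0.1,-0.15,-18.6]},
], force=90)

```text
validation failed for argument at $.ta...
```

>>> play_rows([
  {"grip":60,"linear":[0.1,-0.15,-5],"delta_rot":[0,0,0]},
  {"grip":60,"linear":[0.1,-0.15,-10],"delta_rot":[0,0,0]},
  {"grip":60,"linear":[0.1,-0.15,-15],"delta_rot":[0,0,0]},
  {"grip":60,"linear":[0.1,-0.15,-18.6],"delta_rot":[0,0,0]},
  {"grip":60,"linear":[0.1,-0.15,-18.6],"delta_rot":[0,0,0]},
  {"grip":255,"linear":[0.1,-0.15,-18.6],"delta_rot":[0,0,0]},
  {"grip":255,"linear":[0.1,-0.15,-18.6],"delta_rot":[0,0,0]},
  {"grip":255,"linear":[0.1,-0.15,-18.6],"delta_rot":[0,0,0]},
  {"grip":255,"linear":[0.1,-0.15,-18.6],"delta_rot":[0,0,0]},
  {"grip":255,"linear":[0.1,-0.15,-18.6],"delta_rot":[0,0,0]},
], force=90)

```text
time: 4.25
ee_pos: [0.5416, -0.238, 0.0485]
tcp_rot: [179.9, -0.3, -10.0]
wrist_force: [-1.0, 1.4, 7.3]
opening: 0.0329
grasp_force: 90.2
```

>>> play_rows([
  {"grip":255,"linear":[0,0,3],"delta_rot":[0,0,0]},
  {"grip":255,"linear":[0,0,8],"delta_rot":[0,0,0]},
  {"grip":255,"linear":[0,0,12],"delta_rot":[0,0,0]},
  {"grip":255,"linear":[0,4,13.5],"delta_rot":[0,0,0]},
  {"grip":255,"linear":[0,8.5,13.5],"delta_rot":[0,0,0]},
  {"grip":255,"linear":[0,13,13.5],"delta_rot":[0,0,0]},
  {"grip":255,"linear":[0,17.5,13.5],"delta_rot":[0,0,0]},
  {"grip":255,"linear":[0,22,13.5],"delta_rot":[0,0,0]},
  {"grip":255,"linear":[0,26,13.5],"delta_rot":[0,0,0]},
  {"grip":255,"linear":[0,30,13.5],"delta_rot":[0,0,0]},
])

```text
time: 5.25
ee_pos: [0.5315, -0.047, 0.1808]
tcp_rot: [-178.0, 0.0, -6.0]
wrist_force: [-0.1, 0.4, -2.7]
opening: 0.033
grasp_force: 90.4
```

>>> play_rows([
  {"grip":255,"linear":[0,3.2,0],"delta_rot":[0,0,0]},
  {"grip":255,"linear":[0,3.2,-1],"delta_rot":[0,0,0]},
  {"grip":255,"linear":[0,3.2,-1],"delta_rot":[0,0,0]},
  {"grip":255,"linear":[0,3.2,-1],"delta_rot":[0,0,0]},
])

```text
time: 5.65
ee_pos: [0.5299, -0.0313, 0.1697]
tcp_rot: [-177.4, 0.1, -4.7]
wrist_force: [-0.1, 0.4, -2.5]
opening: 0.0328
grasp_force: 90.4
```

>>> play_rows([
  {"grip":255,"linear":[0,0,0],"delta_rot":[0,0,0]},
  {"grip":255,"linear":[0,0,0],"delta_rot":[0,0,0]},
])

```text
time: 5.85
ee_pos: [0.5303, -0.0311, 0.1705]
tcp_rot: [-177.4, 0.1, -4.7]
wrist_force: [0.6, 0.5, -2.2]
opening: 0.0329
grasp_force: 90.4
```

```bash
python3 - <<'E'
from h import *
o=bot.get_obs();print({k:np.round(v,3) for k,v in o.items()})
E
```

```text
{'time': np.float64(5.85), 'q': array([ -4.779,   1.607,  -0.22 ,  88.235,   2.641, 179.943]), 'qd': array([ 0.096, -0.14 ,  0.027, -0.027,  0.07 , -0.024]), 'joint_efforts': array([-4.0000e-03, -5.0152e+01,  4.8323e+01,  3.0000e-03,  1.8400e-01,
       -1.0000e-03]), 'ee_pos': array([ 0.53 , -0.031,  0.17 ]), 'tcp_rot': array([-1.77358e+02,  6.00000e-02, -4.72200e+00]), 'wrist_force': array([ 0.584,  0.515, -2.214]), 'torque': array([-0.081,  0.079, -0.019]), 'grasp_force': np.float64(90.448), 'opening': np.float64(0.033)}
```

```bash
cat >> h.py <<'E'
from scipy.spatial.transform import Rotation as Ro
def go(xyz,yaw):
    o=bot.get_obs(); R=Ro.from_euler("xyz",o["tcp_rot"],degrees=True)
    d=(Ro.from_euler("xyz",[180,0,yaw],degrees=True)*R.inv()).as_rotvec()
    print("t",round(o["time"],2),"pos",o["ee_pos"].round(4),"rot",o["tcp_rot"].round(2),"F",o["wrist_force"].round(1),"-> cm",(100*(np.array(xyz)-o["ee_pos"])).round(2),"rv",d.round(3),"q",o["q"].round(1))
E
python3 -c "
from h import *
go([.541,.0935,.17],22)"
```

```text
t 5.85 pos [ 0.5303 -0.0311  0.1705] rot [-1.7736e+02  6.0000e-02 -4.7200e+00] F [ 0.6  0.5 -2.2] -> cm [ 1.07 12.46 -0.05] rv [-0.046 -0.008  0.466] q [ -4.8   1.6  -0.2  88.2   2.6 179.9]
```

>>> play_rows([
  {"grip":255,"linear":[0,0,0],"delta_rot":[-0.046,-0.008,0.466]},
  {"grip":255,"linear":[0,0,0],"delta_rot":[-0.046,-0.008,0.466]},
  {"grip":255,"linear":[1.1,4.5,0],"delta_rot":[-0.046,-0.008,0.466]},
  {"grip":255,"linear":[1.1,8.5,0],"delta_rot":[-0.046,-0.008,0.466]},
  {"grip":255,"linear":[1.1,12.5,0],"delta_rot":[-0.046,-0.008,0.466]},
  {"grip":255,"linear":[1.1,12.5,0],"delta_rot":[-0.046,-0.008,0.466]},
  {"grip":255,"linear":[1.1,12.5,0],"delta_rot":[-0.046,-0.008,0.466]},
])

```text
time: 6.55
ee_pos: [0.5411, 0.0948, 0.1703]
tcp_rot: [180.0, 0.0, 22.1]
wrist_force: [-0.4, 0.1, -0.8]
opening: 0.0331
grasp_force: 90.6
```

```bash
python3 -c "
from h import *
go([.541,.0935,.16],22)"
```

```text
t 6.55 pos [0.5411 0.0948 0.1703] rot [1.7998e+02 2.0000e-02 2.2110e+01] F [-0.4  0.1 -0.8] -> cm [-0.01 -0.13 -1.03] rv [ 0.    -0.    -0.002] q [  9.9   4.1   2.4  88.3  -0.  167.8]
```

>>> play_rows([
  {"grip":255,"linear":[0,0,-0.6],"delta_rot":[0,0,0]},
  {"grip":255,"linear":[0,0,-1.2],"delta_rot":[0,0,0]},
  {"grip":255,"linear":[0,0,-1.6],"delta_rot":[0,0,0]},
  {"grip":255,"linear":[0,0,-1.9],"delta_rot":[0,0,0]},
])

```text
time: 6.95
ee_pos: [0.541, 0.0934, 0.1506]
tcp_rot: [-180.0, 0.1, 21.9]
wrist_force: [-0.5, 0.1, -3.2]
opening: 0.0329
grasp_force: 90.7
```

>>> play_rows([
  {"grip":255,"linear":[0,0,-0.15],"delta_rot":[0,0,0]},
  {"grip":255,"linear":[0,0,-0.3],"delta_rot":[0,0,0]},
  {"grip":255,"linear":[0,0,-0.3],"delta_rot":[0,0,0]},
])

```text
time: 7.25
ee_pos: [0.5412, 0.0937, 0.1487]
tcp_rot: [180.0, 0.0, 22.0]
wrist_force: [-1.5, -2.6, 2.4]
opening: 0.0329
grasp_force: 91.9
```

>>> play_rows([
  {"grip":255,"linear":[0,0,-0.15],"delta_rot":[0,0,0]},
  {"grip":255,"linear":[0,0,-0.3],"delta_rot":[0,0,0]},
  {"grip":255,"linear":[0,0,-0.3],"delta_rot":[0,0,0]},
])

```text
time: 7.55
ee_pos: [0.5413, 0.094, 0.1453]
tcp_rot: [180.0, 0.0, 22.0]
wrist_force: [-1.3, -3.3, 3.9]
opening: 0.033
grasp_force: 92.0
```

>>> play_rows([
  {"grip":255,"linear":[0,0,-0.15],"delta_rot":[0,0,0]},
  {"grip":255,"linear":[0,0,-0.2],"delta_rot":[0,0,0]},
  {"grip":255,"linear":[0,0,-0.2],"delta_rot":[0,0,0]},
])

```text
time: 7.85
ee_pos: [0.5414, 0.0941, 0.1445]
tcp_rot: [180.0, -0.1, 22.0]
wrist_force: [-4.3, -3.6, 11.5]
opening: 0.033
grasp_force: 93.0
```

>>> play_rows([
  {"grip":255,"linear":[0,0,2],"delta_rot":[0,0,0]},
  {"grip":255,"linear":[-0.5,4.2,2],"delta_rot":[0,0,0]},
  {"grip":255,"linear":[-0.9,8.3,2],"delta_rot":[0,0,0]},
  {"grip":255,"linear":[-0.9,8.3,2],"delta_rot":[0,0,0]},
  {"grip":255,"linear":[-0.9,8.3,1.5],"delta_rot":[0,0,0]},
])

```text
time: 8.35
ee_pos: [0.532, 0.1785, 0.1578]
tcp_rot: [-180.0, 0.0, 22.1]
wrist_force: [0.3, -0.6, -2.8]
opening: 0.0331
grasp_force: 91.0
```

>>> play_rows([
  {"grip":255,"linear":[0,0,-0.3],"delta_rot":[0,0,0]},
  {"grip":255,"linear":[0,0,-0.6],"delta_rot":[0,0,0]},
  {"grip":255,"linear":[0,0,-0.9],"delta_rot":[0,0,0]},
  {"grip":255,"linear":[0,0,-0.9],"delta_rot":[0,0,0]},
])

```text
time: 8.75
ee_pos: [0.5321, 0.1765, 0.1487]
tcp_rot: [-180.0, 0.1, 22.0]
wrist_force: [-0.8, -0.1, -1.7]
opening: 0.033
grasp_force: 91.0
```

>>> play_rows([
  {"grip":255,"linear":[0,0,-0.2],"delta_rot":[0,0,0]},
  {"grip":255,"linear":[0,0,-0.4],"delta_rot":[0,0,0]},
  {"grip":255,"linear":[0,0,-0.4],"delta_rot":[0,0,0]},
])

```text
time: 9.05
ee_pos: [0.5322, 0.177, 0.1451]
tcp_rot: [180.0, 0.0, 22.0]
wrist_force: [0.3, 1.0, -2.8]
opening: 0.0332
grasp_force: 91.5
```

>>> play_rows([
  {"grip":255,"linear":[0,0,-0.2],"delta_rot":[0,0,0]},
  {"grip":255,"linear":[0,0,-0.2],"delta_rot":[0,0,0]},
])

```text
time: 9.25
ee_pos: [0.5322, 0.1773, 0.1446]
tcp_rot: [180.0, -0.1, 22.0]
wrist_force: [-2.5, -0.4, 5.9]
opening: 0.033
grasp_force: 92.2
```

>>> play_rows([
  {"grip":255,"linear":[0,0,-0.15],"delta_rot":[0,0,0]},
  {"grip":255,"linear":[0,0,-0.3],"delta_rot":[0,0,0]},
  {"grip":255,"linear":[0,0,-0.3],"delta_rot":[0,0,0]},
])

```text
time: 9.55
ee_pos: [0.5323, 0.1774, 0.1444]
tcp_rot: [180.0, -0.2, 22.0]
wrist_force: [-8.9, -1.4, 23.7]
opening: 0.033
grasp_force: 95.0
```

>>> play_rows([
  {"grip":255,"linear":[0,0,2],"delta_rot":[0,0,0]},
  {"grip":255,"linear":[0.5,-4.2,2],"delta_rot":[0,0,0]},
  {"grip":255,"linear":[0.9,-8.3,2],"delta_rot":[0,0,0]},
  {"grip":255,"linear":[0.9,-8.3,1.4],"delta_rot":[0,0,0]},
  {"grip":255,"linear":[0.9,-8.3,0.9],"delta_rot":[0,0,0]},
  {"grip":255,"linear":[0.9,-8.3,0.5],"delta_rot":[0,0,0]},
  {"grip":255,"linear":[0.9,-8.3,0.3],"delta_rot":[0,0,0]},
  {"grip":255,"linear":[0.9,-8.3,0.1],"delta_rot":[0,0,0]},
  {"grip":255,"linear":[0.9,-8.3,0],"delta_rot":[0,0,0]},
  {"grip":255,"linear":[0.9,-8.3,0],"delta_rot":[0,0,0]},
])

```text
time: 10.55
ee_pos: [0.5411, 0.0948, 0.1444]
tcp_rot: [179.9, -0.2, 22.1]
wrist_force: [-11.3, -4.8, 26.1]
opening: 0.0332
grasp_force: 95.5
```

>>> play_rows([
  {"grip":255,"linear":[0,0,2],"delta_rot":[0,0,0]},
  {"grip":255,"linear":[-0.5,4.2,2],"delta_rot":[0,0,0]},
  {"grip":255,"linear":[-0.9,8.3,2],"delta_rot":[0,0,0]},
  {"grip":255,"linear":[-0.9,8.3,1.4],"delta_rot":[0,0,0]},
  {"grip":255,"linear":[-0.9,8.3,0.9],"delta_rot":[0,0,0]},
  {"grip":255,"linear":[-0.9,8.3,0.5],"delta_rot":[0,0,0]},
  {"grip":255,"linear":[-0.9,8.3,0.3],"delta_rot":[0,0,0]},
  {"grip":255,"linear":[-0.9,8.3,0.1],"delta_rot":[0,0,0]},
  {"grip":255,"linear":[-0.9,8.3,0],"delta_rot":[0,0,0]},
  {"grip":255,"linear":[-0.9,8.3,0],"delta_rot":[0,0,0]},
])

```text
time: 11.55
ee_pos: [0.532, 0.1773, 0.1445]
tcp_rot: [-179.9, -0.2, 22.0]
wrist_force: [-12.0, 2.2, 26.9]
opening: 0.0331
grasp_force: 95.4
```

>>> play_rows([
  {"grip":255,"linear":[0,0,2],"delta_rot":[0,0,0]},
  {"grip":255,"linear":[0,-1,5],"delta_rot":[0,0,0]},
  {"grip":255,"linear":[0,-5,5],"delta_rot":[0,0,0]},
  {"grip":255,"linear":[0,-9.5,5],"delta_rot":[0,0,-0.12]},
  {"grip":255,"linear":[0,-14,5],"delta_rot":[0,0,-0.24]},
  {"grip":255,"linear":[0,-18,5],"delta_rot":[0,0,-0.36]},
  {"grip":255,"linear":[0,-22,5],"delta_rot":[0,0,-0.46]},
  {"grip":255,"linear":[0,-26,5],"delta_rot":[0,0,-0.52]},
  {"grip":255,"linear":[0,-30,5],"delta_rot":[0,0,-0.56]},
  {"grip":255,"linear":[0.4,-34,5],"delta_rot":[0,0,-0.56]},
])

```text
time: 12.55
ee_pos: [0.5353, -0.1654, 0.1904]
tcp_rot: [180.0, 0.0, -10.2]
wrist_force: [1.3, 0.1, -2.7]
opening: 0.033
grasp_force: 91.5
```

```bash
python3 -c "
from h import *
go([.5395,-.239,.19],-10)"
```

```text
t 12.55 pos [ 0.5353 -0.1654  0.1904] rot [ 1.7999e+02  1.0000e-02 -1.0240e+01] F [ 1.3  0.1 -2.7] -> cm [ 0.42 -7.36 -0.04] rv [ 0.    -0.     0.004] q [-17.2   5.7   6.3  90.6  -0.  173.1]
```

>>> play_rows([
  {"grip":255,"linear":[0.3,-4,0],"delta_rot":[0,0,0]},
  {"grip":255,"linear":[0.4,-7.4,0],"delta_rot":[0,0,0]},
  {"grip":255,"linear":[0.4,-7.4,-3],"delta_rot":[0,0,0]},
  {"grip":255,"linear":[0.4,-7.4,-7],"delta_rot":[0,0,0]},
  {"grip":255,"linear":[0.4,-7.4,-11],"delta_rot":[0,0,0]},
  {"grip":255,"linear":[0.4,-7.4,-13],"delta_rot":[0,0,0]},
  {"grip":255,"linear":[0.4,-7.4,-13.7],"delta_rot":[0,0,0]},
  {"grip":255,"linear":[0.4,-7.4,-14.1],"delta_rot":[0,0,0]},
  {"grip":255,"linear":[0.4,-7.4,-14.2],"delta_rot":[0,0,0]},
  {"grip":255,"linear":[0.4,-7.4,-14.2],"delta_rot":[0,0,0]},
])

```text
time: 13.55
ee_pos: [0.5408, -0.2373, 0.0497]
tcp_rot: [180.0, -0.1, -10.1]
wrist_force: [0.7, -0.1, -2.3]
opening: 0.0329
grasp_force: 91.5
```

>>> play_rows([
  {"grip":255,"linear":[0,0,-0.1],"delta_rot":[0,0,0]},
  {"grip":255,"linear":[0,0,-0.2],"delta_rot":[0,0,0]},
  {"grip":255,"linear":[0,0,-0.2],"delta_rot":[0,0,0]},
])

```text
time: 13.85
ee_pos: [0.5409, -0.2372, 0.0486]
tcp_rot: [179.9, -0.1, -10.1]
wrist_force: [-2.9, 0.8, 8.0]
opening: 0.0329
grasp_force: 93.0
```

Seated. I'll release the mallet and lift clear.

>>> play_rows([
  {"grip":180,"linear":[0,0,0.05],"delta_rot":[0,0,0]},
  {"grip":100,"linear":[0,0,0.05],"delta_rot":[0,0,0]},
  {"grip":60,"linear":[0,0,0.05],"delta_rot":[0,0,0]},
  {"grip":60,"linear":[0,0,0.05],"delta_rot":[0,0,0]},
  {"grip":60,"linear":[0,0,2],"delta_rot":[0,0,0]},
  {"grip":60,"linear":[0,0,6],"delta_rot":[0,0,0]},
  {"grip":60,"linear":[0,0,10],"delta_rot":[0,0,0]},
  {"grip":60,"linear":[0,0,13],"delta_rot":[0,0,0]},
])

```text
time: 14.65
ee_pos: [0.5404, -0.237, 0.1788]
tcp_rot: [180.0, -0.1, -10.1]
wrist_force: [-0.4, -0.7, 0.6]
opening: 0.0654
grasp_force: 0.0
```

```bash
python3 - <<'E'
from h import *
import pickle
P={n:bot.camera(n) for n in("scene","top")};pickle.dump(P,open("p0.pkl","wb"))
E
sed -i 's/c0.png",(150,130,360,250),3.8/c1.png",(150,100,360,250),3.8/' m.py
python3 m.py; python3 -c "
from h import *
go([.5315,.02,.18],6)"
```

```text
scene block 1114 c [0.5368 0.1353] mean [0.5379 0.1371 0.1013] size [0.058 0.12 ] ang 5.5
 plane [-0.0014  0.0007  0.1013]
scene par x1 y1 54 c [0.5517 0.2105] mean [0.5518 0.2108 0.0662] size [0.01  0.027] ang 8.8
   y range 0.1971 0.224
scene par x-1 y1 62 c [0.5082 0.2084] mean [0.5087 0.2091 0.0658] size [0.01  0.033] ang 9.7
   y range 0.1921 0.2247
scene par x1 y-1 47 c [0.5659 0.0605] mean [0.5665 0.0594 0.0658] size [0.011 0.029] ang 2.6
   y range 0.0461 0.075
scene par x-1 y-1 27 c [0.5233 0.0543] mean [0.5239 0.0543 0.0663] size [0.016 0.01 ] ang 89.3
   y range 0.0462 0.0622
scene mallet top 4086 c [ 0.55   -0.2253] mean [ 0.5524 -0.2073  0.395 ] size [0.084 0.117] ang 34.2
scene handle 325 c [ 0.6164 -0.2447] mean [ 0.6115 -0.247   0.0555] size [0.035 0.136] ang 85.3
 handle dir deg -11.602539317815404
scene pad 849 c [ 0.5362 -0.2412] mean [ 0.5397 -0.2272  0.0057] size [0.117 0.118] ang 80.3
top block 817 c [0.5367 0.1342] mean [0.5365 0.1336 0.0993] size [0.056 0.12 ] ang 5.8
 plane [ 0.0042 -0.      0.0993]
top par x1 y1 23 c [0.5506 0.2114] mean [0.5505 0.2117 0.064
[... 220 characters left out ...]
 0.0604 0.0641] size [0.009 0.031] ang 1.5
   y range 0.0452 0.0763
top par x-1 y-1 38 c [0.5227 0.0588] mean [0.5226 0.0583 0.0647] size [0.009 0.028] ang 5.5
   y range 0.0449 0.073
top mallet top 7295 c [ 0.5296 -0.2205] mean [ 0.5244 -0.2169  0.6227] size [0.119 0.12 ] ang 89.0
top handle 195 c [ 0.6164 -0.2516] mean [ 0.6339 -0.2546  0.0532] size [0.022 0.138] ang 75.6
 handle dir deg -10.571605066872046
top pad 735 c [ 0.5371 -0.2299] mean [ 0.5217 -0.2184  0.003 ] size [0.091 0.119] ang 81.7
bg z 0.6508806773537659
t 14.75 pos [ 0.5417 -0.2375  0.1812] rot [179.9   -0.37 -10.08] F [ 0.5 -0.4  0.3] -> cm [-1.02 25.75 -0.12] rv [0.002 0.006 0.281] q [-23.7   9.6   9.6  89.6  -0.  166.4]
```

View pics/c1.png

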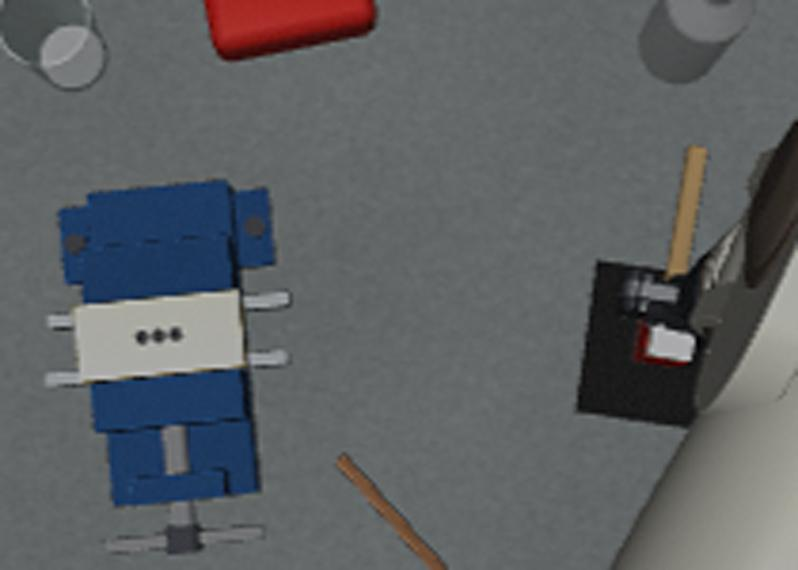

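The block's top now lies level at about 100 mm, the mallet stands on its pad at c1 670,343, and nothing else has moved. Next is the push on the front bar's right end, at c1 285,358.

>>> play_rows([
  {"grip":255,"linear":[-0.2,4,0],"delta_rot":[0,0,0.1]},
  {"grip":255,"linear":[-0.4,8,0],"delta_rot":[0,0,0.2]},
  {"grip":255,"linear":[-0.6,12,0],"delta_rot":[0,0,0.3]},
  {"grip":255,"linear":[-0.9,16,0],"delta_rot":[0,0,0.38]},
  {"grip":255,"linear":[-1.2,20,0],"delta_rot":[0,0,0.38]},
  {"grip":255,"linear":[-1.4,24.7,0],"delta_rot":[0,0,0.38]},
  {"grip":255,"linear":[-1.4,24.7,0],"delta_rot":[0,0,0.38]},
  {"grip":255,"linear":[-1.4,24.7,0],"delta_rot":[0,0,0.38]},
], force=40)

```text
time: 15.55
ee_pos: [0.5259, 0.011, 0.1757]
tcp_rot: [180.0, 0.1, 11.8]
wrist_force: [0.2, -0.8, -0.5]
opening: -0.0001
grasp_force: 0.0
```

```bash
python3 -c "
from h import *
go([.5275,.01,.046],12)"
```

```text
t 15.55 pos [0.5259 0.011  0.1757] rot [1.7999e+02 6.0000e-02 1.1840e+01] F [ 0.2 -0.8 -0.5] -> cm [  0.16  -0.1  -12.97] rv [ 0.    -0.001  0.003] q [  1.2   1.   -0.3  88.8  -0.  169.4]
```

>>> play_rows([
  {"grip":255,"linear":[0.15,-0.1,-4],"delta_rot":[0,0,0]},
  {"grip":255,"linear":[0.15,-0.1,-8],"delta_rot":[0,0,0]},
  {"grip":255,"linear":[0.15,-0.1,-12],"delta_rot":[0,0,0]},
  {"grip":255,"linear":[0.15,-0.1,-13],"delta_rot":[0,0,0]},
  {"grip":255,"linear":[0.1,0.4,-13],"delta_rot":[0,0,0]},
  {"grip":255,"linear":[0.05,0.9,-13],"delta_rot":[0,0,0]},
  {"grip":255,"linear":[0.05,1.1,-13],"delta_rot":[0,0,0]},
])

```text
time: 16.25
ee_pos: [0.528, 0.0215, 0.0486]
tcp_rot: [180.0, -0.2, 11.7]
wrist_force: [-0.5, 0.9, 0.8]
opening: 0.0001
grasp_force: 0.0
```

>>> play_rows([
  {"grip":255,"linear":[0,0.1,0],"delta_rot":[0,0,0]},
  {"grip":255,"linear":[0,0.2,0],"delta_rot":[0,0,0]},
  {"grip":255,"linear":[0,0.2,0],"delta_rot":[0,0,0]},
])

```text
time: 16.55
ee_pos: [0.5269, 0.0233, 0.0469]
tcp_rot: [180.0, -0.0, 11.7]
wrist_force: [-0.2, -0.7, -0.8]
opening: -0.0
grasp_force: 0.0
```

>>> play_rows([
  {"grip":255,"linear":[0,0.15,0],"delta_rot":[0,0,0]},
  {"grip":255,"linear":[0,0.3,0],"delta_rot":[0,0,0]},
  {"grip":255,"linear":[0,0.45,0],"delta_rot":[0,0,0]},
  {"grip":255,"linear":[0,0.45,0],"delta_rot":[0,0,0]},
])

```text
time: 16.95
ee_pos: [0.5266, 0.0278, 0.0463]
tcp_rot: [180.0, 0.0, 11.7]
wrist_force: [-0.2, -0.6, -0.4]
opening: -0.0002
grasp_force: 0.0
```

>>> play_rows([
  {"grip":255,"linear":[0,0.1,0],"delta_rot":[0,0,0]},
  {"grip":255,"linear":[0,0.2,0],"delta_rot":[0,0,0]},
  {"grip":255,"linear":[0,0.2,0],"delta_rot":[0,0,0]},
])

```text
time: 17.25
ee_pos: [0.5266, 0.0297, 0.0463]
tcp_rot: [180.0, 0.0, 11.7]
wrist_force: [-1.1, -0.0, -0.2]
opening: 0.0002
grasp_force: 0.0
```

>>> play_rows([
  {"grip":255,"linear":[0,0.1,0],"delta_rot":[0,0,0]},
  {"grip":255,"linear":[0,0.15,0],"delta_rot":[0,0,0]},
  {"grip":255,"linear":[0,0.15,0],"delta_rot":[0,0,0]},
])

```text
time: 17.55
ee_pos: [0.5267, 0.0312, 0.0463]
tcp_rot: [180.0, 0.0, 11.7]
wrist_force: [0.1, 0.1, 0.1]
opening: -0.0002
grasp_force: 0.0
```

>>> play_rows([
  {"grip":255,"linear":[0,0.1,0],"delta_rot":[0,0,0]},
  {"grip":255,"linear":[0,0.15,0],"delta_rot":[0,0,0]},
  {"grip":255,"linear":[0,0.15,0],"delta_rot":[0,0,0]},
])

```text
time: 17.85
ee_pos: [0.5266, 0.0327, 0.0463]
tcp_rot: [180.0, 0.0, 11.7]
wrist_force: [-0.1, -0.8, -0.3]
opening: 0.0002
grasp_force: 0.0
```

>>> play_rows([
  {"grip":255,"linear":[0,0.1,0],"delta_rot":[0,0,0]},
  {"grip":255,"linear":[0,0.2,0],"delta_rot":[0,0,0]},
  {"grip":255,"linear":[0,0.2,0],"delta_rot":[0,0,0]},
])

```text
time: 18.15
ee_pos: [0.5267, 0.0344, 0.0463]
tcp_rot: [180.0, 0.0, 11.7]
wrist_force: [0.8, -4.2, 0.3]
opening: -0.0
grasp_force: 1.9
```

```bash
python3 - <<'E'
from h import *
import pickle
P={n:bot.camera(n) for n in("scene","top")};pickle.dump(P,open("p0.pkl","wb"))
a=P["scene"]["color"][120:270,230:380];b=P["top"]["color"][150:220,160:230]
im=np.hstack([cv2.resize(a,(400,400),interpolation=2),cv2.resize(b,(400,400),interpolation=2)])
cv2.imwrite("pics/f1.png",im[...,::-1])
E
python3 m.py|grep -A1 "par x"
```

```text
scene par x1 y1 54 c [0.551  0.2104] mean [0.5515 0.2107 0.066 ] size [0.011 0.027] ang 6.7
   y range 0.1969 0.2235
scene par x-1 y1 64 c [0.5074 0.209 ] mean [0.5083 0.2097 0.0659] size [0.011 0.033] ang 4.4
   y range 0.1924 0.2258
scene par x1 y-1 49 c [0.5665 0.0602] mean [0.5668 0.0593 0.066 ] size [0.01  0.029] ang 4.1
   y range 0.0453 0.075
scene par x-1 y-1 22 c [0.5246 0.0555] mean [0.5244 0.0558 0.0663] size [0.01  0.013] ang 23.6
   y range 0.0485 0.0611
--
top par x1 y1 23 c [0.5507 0.2122] mean [0.5506 0.2118 0.0639] size [0.009 0.018] ang 8.8
   y range 0.2032 0.2212
top par x-1 y1 32 c [0.5068 0.2116] mean [0.5071 0.2118 0.0633] size [0.023 0.009] ang 89.9
   y range 0.2001 0.2231
```

View pics/f1.png

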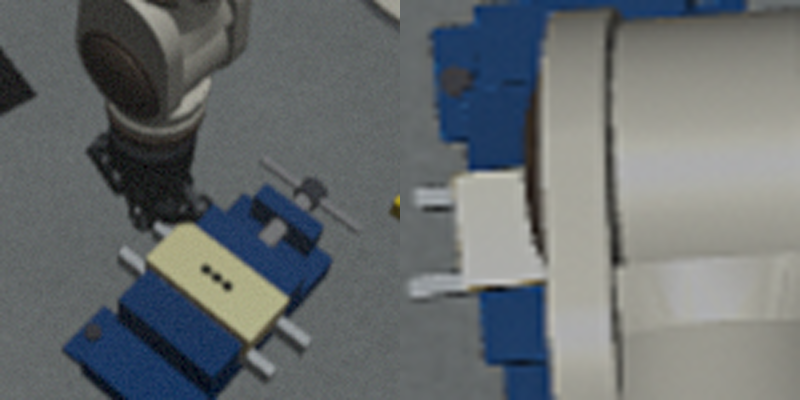

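The picture shows the closed fingers at the front bar's right end (f1 165,225), with all the bar ends where they were. The push measured about 4 N and the bar held. I'll hold briefly to be sure it counts.

>>> play_rows([
  {"grip":255,"linear":[0,0.02,0],"delta_rot":[0,0,0]},
  {"grip":255,"linear":[0,0.02,0],"delta_rot":[0,0,0]},
])

```text
time: 18.45
ee_pos: [0.5267, 0.0348, 0.0463]
tcp_rot: [180.0, 0.0, 11.7]
wrist_force: [0.7, -3.8, -0.3]
opening: -0.0003
grasp_force: 1.9
```

>>> play_rows([
  {"grip":255,"linear":[0,-0.8,0],"delta_rot":[0,0,0]},
  {"grip":255,"linear":[0,-1.5,0],"delta_rot":[0,0,0]},
  {"grip":255,"linear":[2,-1.5,0],"delta_rot":[0,0,0]},
  {"grip":255,"linear":[4.2,-1.5,0],"delta_rot":[0,0,0]},
  {"grip":255,"linear":[4.2,-1.5,0],"delta_rot":[0,0,0]},
  {"grip":255,"linear":[4.2,-1.0,0],"delta_rot":[0,0,0]},
  {"grip":255,"linear":[4.2,-0.6,0],"delta_rot":[0,0,0]},
  {"grip":255,"linear":[4.2,-0.4,0],"delta_rot":[0,0,0]},
  {"grip":255,"linear":[4.2,-0.3,0],"delta_rot":[0,0,0]},
  {"grip":255,"linear":[4.2,-0.3,0],"delta_rot":[0,0,0]},
])

```text
time: 19.45
ee_pos: [0.5683, 0.0319, 0.0464]
tcp_rot: [180.0, 0.0, 11.7]
wrist_force: [0.0, -1.0, -0.2]
opening: -0.0002
grasp_force: 0.3
```

>>> play_rows([
  {"grip":255,"linear":[0,0.1,0],"delta_rot":[0,0,0]},
  {"grip":255,"linear":[0,0.15,0],"delta_rot":[0,0,0]},
  {"grip":255,"linear":[0,0.15,0],"delta_rot":[0,0,0]},
])

```text
time: 19.75
ee_pos: [0.5687, 0.0331, 0.0464]
tcp_rot: [180.0, 0.0, 11.7]
wrist_force: [-0.1, -3.4, -0.4]
opening: -0.0002
grasp_force: 1.9
```

>>> play_rows([
  {"grip":255,"linear":[0,0.04,0],"delta_rot":[0,0,0]},
  {"grip":255,"linear":[0,0.04,0],"delta_rot":[0,0,0]},
  {"grip":255,"linear":[0,0.04,0],"delta_rot":[0,0,0]},
])

```text
time: 20.05
ee_pos: [0.5687, 0.0336, 0.0464]
tcp_rot: [180.0, 0.0, 11.7]
wrist_force: [1.0, -4.1, 1.3]
opening: -0.0003
grasp_force: 2.0
```

>>> play_rows([
  {"grip":255,"linear":[0,0,0],"delta_rot":[0,0,0]},
  {"grip":255,"linear":[0,0,0],"delta_rot":[0,0,0]},
])

```text
time: 20.25
ee_pos: [0.5687, 0.0337, 0.0464]
tcp_rot: [180.0, 0.0, 11.7]
wrist_force: [1.1, -3.3, 1.6]
opening: -0.0002
grasp_force: 2.0
```

Both pushes held. I'll back off, rise clear and check before handing in.

>>> play_rows([
  {"grip":255,"linear":[0,-0.8,0],"delta_rot":[0,0,0]},
  {"grip":255,"linear":[0,-2,0],"delta_rot":[0,0,0]},
  {"grip":255,"linear":[0,-2.5,4],"delta_rot":[0,0,0]},
  {"grip":255,"linear":[-2,-3,8],"delta_rot":[0,0,0]},
  {"grip":255,"linear":[-6,-4,12],"delta_rot":[0,0,0]},
  {"grip":255,"linear":[-10,-5,15],"delta_rot":[0,0,0]},
  {"grip":255,"linear":[-14,-5,16],"delta_rot":[0,0,0]},
  {"grip":255,"linear":[-16,-5,16],"delta_rot":[0,0,0]},
  {"grip":255,"linear":[-16,-5,16],"delta_rot":[0,0,0]},
])

```text
time: 21.15
ee_pos: [0.407, -0.0167, 0.2077]
tcp_rot: [180.0, -0.1, 11.7]
wrist_force: [0.4, 0.1, -0.2]
opening: -0.0
grasp_force: 0.0
```

```bash
python3 - <<'E'
from h import *
import pickle
P={n:bot.camera(n) for n in("scene","top")};pickle.dump(P,open("p0.pkl","wb"))
E
sed -i 's/c1.png/c2.png/' m.py; python3 m.py
```

```text
scene block 1126 c [0.5372 0.1351] mean [0.5383 0.1371 0.1013] size [0.059 0.122] ang 4.7
 plane [-0.0058  0.      0.1013]
scene par x1 y1 58 c [0.5507 0.2111] mean [0.551  0.2118 0.0658] size [0.01  0.028] ang 6.4
   y range 0.1976 0.2246
scene par x-1 y1 67 c [0.5083 0.2092] mean [0.5081 0.2098 0.0656] size [0.012 0.034] ang 11.3
   y range 0.1924 0.2259
scene par x1 y-1 46 c [0.5661 0.061 ] mean [0.5672 0.0604 0.066 ] size [0.01  0.029] ang 6.9
   y range 0.0473 0.0758
scene par x-1 y-1 24 c [0.5231 0.0548] mean [0.5239 0.0549 0.0652] size [0.01  0.014] ang 10.7
   y range 0.0478 0.0626
scene mallet top 142 c [ 0.5384 -0.2368] mean [ 0.5394 -0.2356  0.0846] size [0.035 0.034] ang 77.3
scene handle 322 c [ 0.6166 -0.2454] mean [ 0.6118 -0.2472  0.0555] size [0.034 0.136] ang 84.7
 handle dir deg -11.493343272324214
scene pad 842 c [ 0.5363 -0.2416] mean [ 0.5398 -0.2271  0.0057] size [0.119 0.116] ang 81.7
top block 829 c [0.5366 0.1344] mean [0.5366 0.1334 0.0993] size [0.056 0.12 ] ang 5.7
 plane [0.0001 0.0015 0.0993]
top par x1 y1 28 c [0.5491 0.2135] mean [0.5496 0.2141 0.0648] size [0.02  0.009] ang 89.9
   y range 0.2036 0.2235
top par x-1 y1 32 c [0.5068 0.2108] mean [0.5069 0.2113 0.0644] size [0.023 0.009] ang 89.6
   y range 0.1993 0.2224
top par x1 y-1 42 c [0.5663 0.061 ] mean [0.5661 0.0608 0.0633] size [0.009 0.031] ang 0.4
   y range 0.0454 0.0766
top par x-1 y-1 35 c [0.5227 0.06  ] mean [0.5226 0.0598 0.0651] size [0.01  0.025] ang 7.2
   y range 0.0477 0.0728
top mallet top 142 c [ 0.538  -0.2383] mean [ 0.5379 -0.2381  0.0828] size [0.032 0.034] ang 81.0
top handle 256 c [ 0.615  -0.2524] mean [ 0.6186 -0.2518  0.0537] size [0.025 0.139] ang 75.4
 handle dir deg -10.757479095957482
top pad 1293 c [ 0.5349 -0.2431] mean [ 0.5318 -0.2418  0.0029] size [0.118 0.119] ang 81.3
bg z -0.0008246657273331959
```

View pics/c2.png

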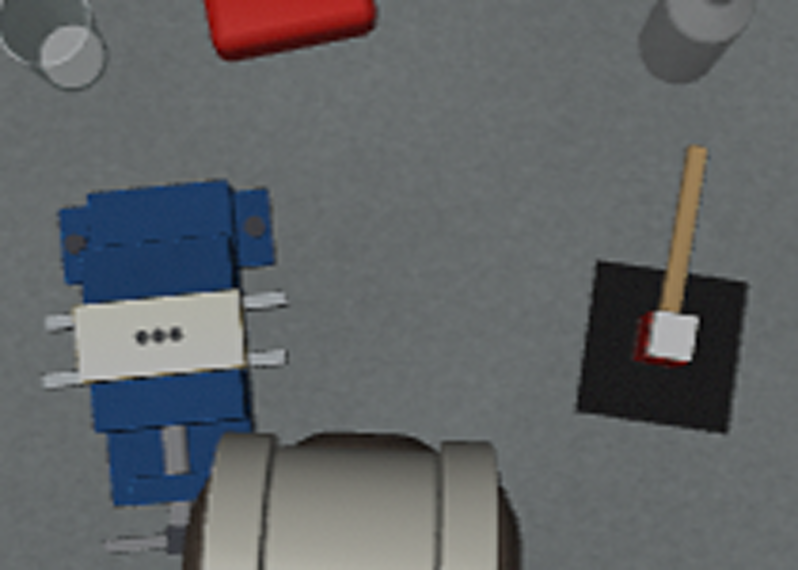

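The picture shows the block flat, both bars under it, the mallet upright on its pad (c2 670,337), and the case, bottle and tumbler where they were.

```bash
python3 -c "
from workcell import bot
print(bot.job_done())"
```

```text
the job is handed in; nothing more can be done
None
```

I tapped the block down flat onto both parallels and stood the mallet back on its pad; each parallel, front then back, held a push of about 3 to 4 N, the bottle, tumbler and case were not touched, and the job is handed in, but no verdict was returned.

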